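# Nip an edging strip with locking pliers and trip them open

## Robot

A 6-joint arm with a two-finger parallel gripper is mounted at the origin on the work surface. World frame = base frame: x ahead of the robot, y to its left, z up, the work surface at z = 0. Lengths are in m, angles in rad, forces in N, time in s.
With the tool pointing down it reaches from about 0.15 to 0.775 m from the base axis. Payload 6.1 kg.
Tool frame: the origin (TCP) lies at the centre of the arm's flange, where the gripper is bolted on; the fingertips stand 173 mm ahead of it and the grasp point (between the pads) lies 155 mm ahead of it; x points along the fingers, y is the direction in which the jaws open and shut, and the axes are right-handed (so a half turn about x gives the same grasp; the last joint's range is limited). The gripper opens to 85 mm and grips with 20 to 120 N. Pads are 22 mm wide; open, the fingers measure 114 mm over their backs; the gripper's body (76 mm by 85 mm) begins 54 mm behind the grasp point. The pads swing forward as they close: fully open they stand 13 mm farther back than shut.
Start: joints at [0, 0.126, -0.04, 1.405, 0, 1.571], TCP at [0.525, 0, 0.405] pointing down, gripper open.
Joint ranges: [-2.72, 2.72], [-0.95, 1.95], [-1.27, 1.35], [-1.78, 2.02], [-1.46, 1.47], [-3.14, 3.14]. Speed limits (rad/s): [2.39, 2.39, 3.01, 3.14, 3.14, 3.14].

## Interface

Orientations are given as [roll, pitch, yaw] about the fixed x, y, z axes, in that order (R = Rz(yaw) Ry(pitch) Rx(roll)).
In Python, from workcell import monitor, optics, arm gives the robot as it stands.
- The arm moves only by the tool play_rows, never from a script. Its argument "deltas" is a list of rows, each an object of numbers: "dx", "dy", "dz": the shift along the tool's x, y, z in m; "ax", "ay", "az": the turn, a rotation vector about the tool's x, y, z in degrees; "grip": the closure, from -1 (fully open) to 1 (shut). A call has exactly 5 rows; each row is the pose to reach, as a shift and turn from the pose measured when the call began, along the tool's axes at that moment; what a row does not reach only later rows make up. A row lasts 1/8 s, in which the tool goes at most 62.5 mm and 10.7 degrees, less where a joint would pass 70% of its speed; a pose out of reach is approached as far as the arm can. A call with a gripper value outside its range is refused whole. The fingers move at their own pace and stop on an object; "force" is the grip in N (left out, the last holds). Time passes only in rows, so rows that repeat a pose let the fingers close, or fill a call up. It gives the time, the measured TCP pose, the force and the opening at its end, in the units of the state.
- monitor.observe(): the state, without advancing time (a new reading comes with each control period).
- optics.grab_frame(name): name is "scene" or "side" or "wrist"; returns a dict with "pixels" (480x640x3 uint8, red, green, blue), "fx", "fy", "cx", "cy" (pixels), "R" (3x3) and "t" (3): a world point X has camera coordinates R X + t. Camera axes: x right, y down, z forward; pixel columns grow to the right and rows downward; lengths in m; the calibration is good to about 2 mm. A picture is of the moment at which its call begins. There is no depth.
- arm.finish_job(): hands the job in, once; it reports no verdict.
The state is a dict: "time_s": time; "joint_pos": joint angles; "joint_velocities": joint speeds; "joint_torque": joint torques, N m; "ee_pos": TCP position; "tcp_rot": TCP orientation; "wrist_force": force on the tool from outside, world axes, zero at the start; "wrist_torque": the same for the moment, N m; "gripper_width": opening from 0.0 (shut) to 1.0 (fully open).
Only numpy, scipy, OpenCV 4.12 (cv2) and the standard library are available. Lean on these libraries where they do the work, as an engineer would, in place of code of your own. Each camera call takes 0.05 s, during which the arm holds its last target.

## Task

Press the pale edging strip flat against the edge of the dark board with the jig's locking pliers: squeeze the two green-sleeved handles together until they snap over centre and stay locked by themselves, and leave them clamped and untouched for two seconds. Then pull the orange release lever so that the pliers spring open, and let go, leaving the strip flat against the board. Feel your way gently, never forcing the pliers, and do not disturb the other things on the bench.

Things in the scene. Friction and masses are not known exactly. Their poses are not given: they have to be found in the camera images.
- jig: Plywood clamping jig fixed to the bench. Its origin lies on the bench top under the middle of the pliers' handles; its x runs along the pliers from the handles to the jaws, its y from the fixed handle's side to the moving handle's side, z up. A plate 270 x 150 mm, 25 mm thick, lies under the jaws (jig x 80 to 350 mm); there is only the bare bench under the grips and the lever.
- pliers: Steel locking C-clamp pliers lying flat, 350 mm long, mid plane 48 mm above the bench, parts 20 to 23 mm tall. Origin at the bolt through the fixed jaw (jig x 200, y -45 mm), about which the whole tool rocks loosely by 0.06 rad either way (12 mm at the grips), then meets a stop. Fingers' total force on it must stay below 60 N; closing takes up to about 18 N a side at the grips, the lever about 8 N.
- fixed_grip (a point): Middle of the green sleeve of the fixed handle (sleeve 85 x 11 x 23 mm, long side along the pliers' x), mid height. The outside of the handle lies 5.5 mm to -y of it.
- moving_grip (a point): Middle of the green sleeve of the moving handle (85 x 11 x 23 mm), 100 mm from its pivot, mid height. Open: about 54 mm between the two points (65 mm over the sleeves' outsides) and the handle splayed by 0.22 rad; locked: 33 mm (44 mm over all) and parallel. The handle's free side (+y) is clear.
- handle (a joint): Angle of the moving handle: 0 fully open, 0.185 rad on centre, 0.22 rad locked against its stop. It grows as the handle is squeezed towards the fixed one. Short of centre it springs back open; past centre the jaw's load keeps it locked.
- lever_tail (a point): On the orange release lever, 10 mm from its free end, mid height. The lever is a tab 52 mm long, 9 mm thick and 20 mm tall that sticks out behind the end of the fixed handle, hinged 42 mm from this point (jig x about -104 mm at rest) about a vertical pin; nothing stands beside it. Pull it sideways to -y of the jig (away from the moving handle's side).
- lever (a joint): Angle of the release lever: 0 at rest, to 0.55 rad at its stop; it grows as its tail is pulled to -y and springs back when let go. With the pliers locked it has about 0.05 rad of slack, then pries the handle back and trips it at about 0.25 rad. The pliers may rock to the end of their play before it yields.
- joint_line (a point): Fixed point where the strip is to sit: on the front face (facing jig +y) of the dark board, between the jaws, 48 mm above the bench, at jig x 200 mm, y 0. Axes as the jig's.
- strip: Pale edging strip 90 x 20 x 40 mm (x, y, z), loose, standing on edge on the jig plate in front of the dark board; origin at the centre of its underside. Starts 4 to 8 mm off the board and slightly askew. Flat against the board its origin lies 10 mm to jig +y of joint_line, with its long axis along jig x.
- spare_strip: Spare pale strip 140 x 20 x 20 mm lying on the bench, bystander
- sanding_block: Cork sanding block 100 x 60 x 36 mm, bystander
- glue: White glue bottle 56 mm wide, 150 mm tall, yellow cap, bystander
- spray: Grey can 60 mm wide, 170 mm tall, bystander
- tape: Yellow tape ring 100 mm across, 25 mm tall, bystander
- screwdriver: Screwdriver lying on the bench, bystander
- mug: Blue mug 80 mm wide, 90 mm tall, bystander
Things that resemble listed ones, but are neither listed nor needed, are in the scene too. What is shaped like the strip but blue or yellow is not meant.

How it is judged:
On the way, in this order (a step that is already met when the one before it is completed fails the run):
1. the pliers are locked over centre by themselves, untouched, for 1.5 s, with the strip pressed flat (value of joint handle above 0.2 rad and value of joint lever below 0.1 rad and contact force between each of the arm, the fingers and jig below 0.3 N and y of strip in the frame of joint_line below 0.012 m and angle between the x axis of strip and the x axis of jig, either way round below 0.03 rad), for 1.5 s.
2. the release lever is pulled while the handle is still locked (value of joint handle above 0.185 rad and value of joint lever above 0.1 rad).
3. the pliers have sprung open (value of joint handle below 0.06 rad), for 0.1 s.
At the end, for the whole second after the job is handed in: The pliers are open (handle below 0.06 rad), the lever is back (below 0.1 rad), and the strip stands upright at rest flat against the board: within 2.5 mm of it, square to 0.04 rad, and within 20 mm of joint_line along the board (value of joint handle below 0.06 rad and value of joint lever below 0.1 rad and y of strip in the frame of joint_line between 0.007 and 0.0125 m and x of strip in the frame of joint_line between -0.02 and 0.02 m and angle between the x axis of strip and the x axis of jig, either way round below 0.04 rad and angle between strip's own z axis and vertical below 0.08 rad and linear speed of strip below 0.01 m/s); the robot touches nothing.
It fails at once if the fingers force the pliers with 60 N or more (contact force between the fingers and pliers above 60 N).
It fails at once if a bystander is moved more than 30 mm (distance of any of spare_strip, sanding_block, glue, spray, tape, screwdriver, mug from where it was at the start of the episode above 0.03 m).
It also fails if it takes over 58 s, if anything falls off the work surface, if the arm or the gripper's body presses on something with over 40 N, if the wrist force passes 120 N, or if a joint passes its speed limit or range.

## Working session

There is one attempt and no reset: what is moved stays moved. The work goes in short steps, Python scripts to look and compute and a tool call to move; the robot and the scene stay as the last step left them, time stands still between calls to the robot, and variables do not carry over. Pictures are saved under pics/ and viewed, and the job is handed in when it is done.

Besides the shell and the picture viewer there is one more tool, called after "Call:" as name(argument=value, ...) on one line, values as JSON. play_rows: Moves the arm, as the interface text tells. Its arguments: {"type":"object","properties":{"deltas":{"type":"array"},"force":{"type":"number"}},"required":["deltas"]}

```bash
mkdir -p pics; ls; python3 - <<'E'
from workcell import monitor, optics, arm
import cv2
s=monitor.observe();print(s)
for n in ["scene","side","wrist"]:
    f=optics.grab_frame(n); cv2.imwrite(f"pics/{n}0.png",f["pixels"][:,:,::-1]); print(n,f["fx"],f["fy"],f["cx"],f["cy"],f["R"],f["t"])
E
```

```text
pics
{'time_s': 0.0, 'joint_pos': array([-3.59050101e-05,  1.26385145e-01, -4.06436868e-02,  1.40538245e+00,
       -3.72642220e-05,  1.57078213e+00]), 'joint_velocities': array([ 0.00030374,  0.0001873 , -0.0011655 ,  0.00175325, -0.00054197,
       -0.00040399]), 'joint_torque': array([-1.88969068e-03, -4.35916471e+01,  3.52923596e+01,  1.73015334e-02,
       -7.00984879e-05, -2.14169546e-05]), 'ee_pos': array([ 5.24864406e-01, -2.33952233e-05,  4.03909205e-01]), 'tcp_rot': array([-1.54774021,  1.56918094, -3.11855821]), 'wrist_force': array([-0.0911427 , -0.5326162 , -0.29202504]), 'wrist_torque': array([ 0.01129259,  0.01216386, -0.01109911]), 'gripper_width': 0.9971832084078276}
scene 534.737313068293 534.737313068293 312.4616757580139 241.25191913891211 [[ 0.76305574  0.64633045 -0.00169641]
 [ 0.47205091 -0.55909084 -0.681605  ]
 [-0.44149052  0.51930182 -0.73171835]] [-0.39615747 -0.18876812  1.43097541]
side 565.1512067347053 565.1512067347053 326.845901555987 243.87766608851646 [[-9.92672240e-01 -1.20834815e-01  8.78098095e-04]
 [-8.07104720e-02  6.57602897e-01 -7.49028871e-01]
 [ 8.99313250e-02 -7.43611039e-01 -6.62536776e-01]] [0.51839015 0.09605833 1.50011404]
wrist 360.8125148639277 360.8125148639277 325.5656844843037 244.8278230204167 [[ 9.99998689e-01  4.00117158e-04 -1.56879271e-03]
 [ 8.24485937e-04 -9.59776221e-01  2.80764896e-01]
 [-1.39335109e-03 -2.80765821e-01 -9.59775293e-01]] [-0.52444803 -0.03675906  0.37953759]
```

View pics/scene0.png

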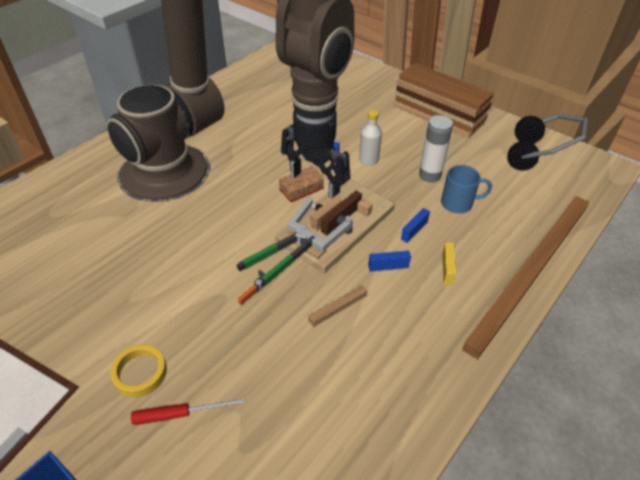

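View pics/side0.png

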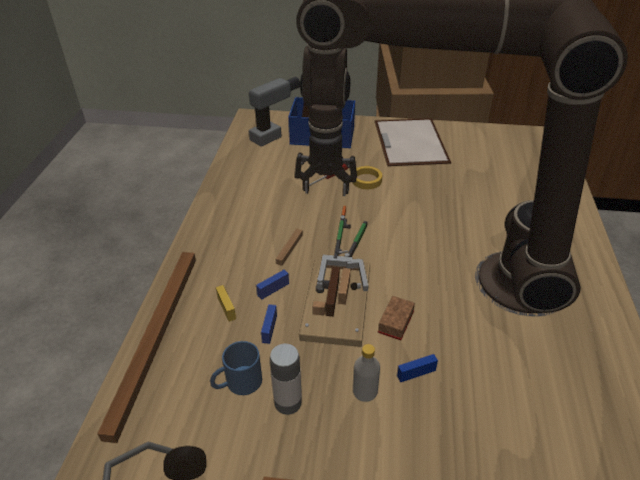

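View pics/wrist0.png

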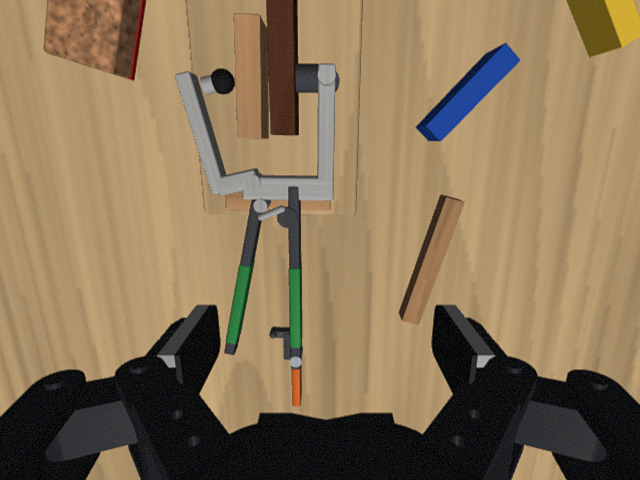

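The wrist picture shows the pliers with the green moving handle around (240,310) and the green fixed handle around (295,310). The orange lever is at (296,385), the pale strip at (250,75) and the dark board at (283,70). Jig x therefore points image-up (world +y), and jig y points image-left (world −x). Next I'll take precise measurements.

```bash
cat > h.py <<'E'
from workcell import monitor, optics, arm
import cv2, numpy as np
from scipy.spatial.transform import Rotation as Ro
def ray(f,u,v,z):
    R=np.array(f["R"]);t=np.array(f["t"]);c=-R.T@t
    d=R.T@np.array([(u-f["cx"])/f["fx"],(v-f["cy"])/f["fy"],1]); return c+d*(z-c[2])/d[2]
def proj(f,X):
    p=np.array(f["R"])@np.array(X)+np.array(f["t"]); return f["fx"]*p[0]/p[2]+f["cx"],f["fy"]*p[1]/p[2]+f["cy"]
def crop(f,name,u0,v0,u1,v1,k):
    im=f["pixels"][v0:v1,u0:u1,::-1]; cv2.imwrite(f"pics/{name}.png",cv2.resize(im,None,fx=k,fy=k,interpolation=cv2.INTER_CUBIC))
def blobs(f,z):
    hsv=cv2.cvtColor(f["pixels"],cv2.COLOR_RGB2HSV)
    for nm,lo,hi in [("green",(50,100,30),(80,255,255)),("orange",(5,200,120),(14,255,255))]:
        m=cv2.inRange(hsv,lo,hi); n,l,s,c=cv2.connectedComponentsWithStats(m)
        for i in range(1,n):
            if s[i,4]>100:
                r=cv2.minAreaRect(np.argwhere(l==i)[:,::-1].astype(np.float32))
                b=cv2.boxPoints(r); print(nm,s[i,4],np.round(r[0],1),"box",np.round(b,0).tolist()); print("  ctr",ray(f,*r[0],z).round(4),"corners",[ray(f,*p,z)[:2].round(4).tolist() for p in b])
E
python3 - <<'E'
from h import *
f=optics.grab_frame("wrist"); blobs(f,0.0595)
crop(f,"w1a",170,0,370,220,3); crop(f,"w1b",200,180,340,420,2.5)
E
```

```text
green 1016 [238.9 301.6] box [[224.0, 342.0], [240.0, 259.0], [253.0, 261.0], [237.0, 345.0]]
  ctr [ 0.4421 -0.0769  0.0595] corners [[0.425, -0.1206], [0.4464, -0.0337], [0.4582, -0.0361], [0.4376, -0.1233]]
green 923 [295.  305.5] box [[289.0, 264.0], [301.0, 264.0], [301.0, 347.0], [289.0, 347.0]]
  ctr [ 0.4955 -0.0809  0.0595] corners [[0.4909, -0.0389], [0.502, -0.0389], [0.5004, -0.1259], [0.4885, -0.1259]]
orange 180 [295.5 387.5] box [[292.0, 370.0], [299.0, 370.0], [299.0, 405.0], [292.0, 405.0]]
  ctr [ 0.4938 -0.1731  0.0595] corners [[0.4908, -0.1523], [0.4979, -0.1523], [0.497, -0.1946], [0.4897, -0.1946]]
```

```bash
ls pics
```

```text
scene0.png
side0.png
w1a.png
w1b.png
wrist0.png
```

View pics/w1a.png

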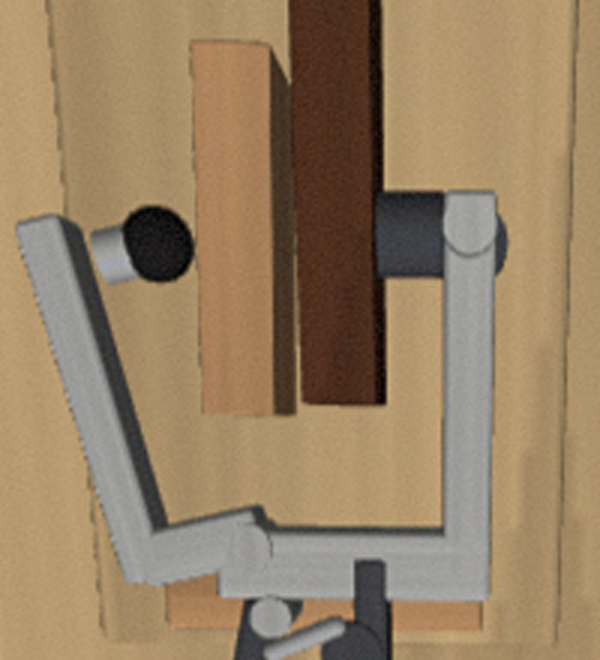

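View pics/w1b.png

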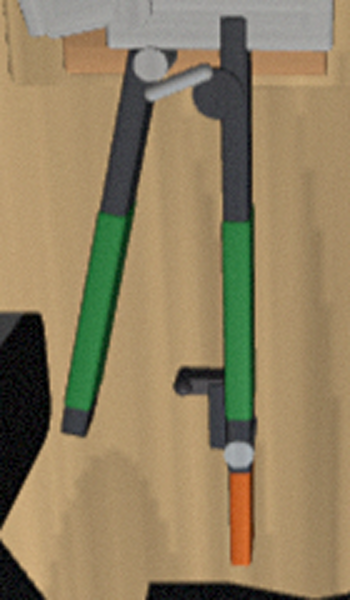

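```bash
python3 - <<'E'
from h import *
s=monitor.observe(); R=Ro.from_euler('xyz',s["tcp_rot"]).as_matrix(); print(R.round(3))
f=optics.grab_frame("wrist")
P=lambda cx,cy:(170+cx/3,cy/3)
print("plate R",[ray(f,*P(*p),0.025).round(4) for p in [(575,0),(555,640)]])
print("plate L",[ray(f,*P(*p),0.025).round(4) for p in [(50,0),(105,640)]])
print("bolt",ray(f,*P(470,225),0.06).round(4))
print("board front top edge h .06/.07/.08",[[ray(f,*P(*p),z)[:2].round(4).tolist() for p in [(290,0),(302,403)]] for z in (.065,.075,.085)])
g=optics.grab_frame("scene")
print("tape",ray(g,138,372,0.012),"drv",ray(g,132,415,0.01),ray(g,243,402,0.01),"spare",ray(g,310,318,.02))
E
```

```text
[[-0.001  1.    -0.   ]
 [ 0.    -0.    -1.   ]
 [-1.    -0.001 -0.   ]]
plate R [array([0.555 , 0.1839, 0.025 ]), array([0.5536, 0.0017, 0.025 ])]
plate L [array([0.4078, 0.1839, 0.025 ]), array([0.4062, 0.0016, 0.025 ])]
bolt [0.5256 0.1207 0.06  ]
board front top edge h .06/.07/.08 [[[0.4808, 0.171], [0.4797, 0.0754]], [[0.4822, 0.1678], [0.4812, 0.0752]], [[0.4837, 0.1646], [0.4827, 0.0751]]]
tape [ 0.44307235 -0.41935563  0.012     ] drv [ 0.50324209 -0.47871005  0.01      ] [ 0.63665802 -0.33350385  0.01      ] spare [ 0.61489453 -0.12066487  0.02      ]
```

Call:
play_rows(deltas=[{"dx": 0,"dy": -0.03,"dz": 0.05,"grip": -1},{"dx": 0.02,"dy": -0.057,"dz": 0.09,"grip": -1},{"dx": 0.07,"dy": -0.057,"dz": 0.09,"grip": -1},{"dx": 0.11,"dy": -0.057,"dz": 0.09,"grip": -1},{"dx": 0.11,"dy": -0.057,"dz": 0.09,"grip": -1}], force=20)

```text
validation failed for argument at $.de...
```

```bash
python3 - <<'E'
from h import *
s=monitor.observe(); print(s["ee_pos"],s["tcp_rot"],s["wrist_force"])
f=optics.grab_frame("wrist"); blobs(f,0.0595); crop(f,"w2",0,0,640,480,1.2)
E
```

```text
[ 5.24966347e-01 -3.01850817e-06  4.04427272e-01] [-1.58521179  1.5702618   3.12716741] [-0.3196382   0.61021915 -1.10596746]
green 1018 [238.9 301.4] box [[225.0, 342.0], [240.0, 259.0], [253.0, 261.0], [238.0, 344.0]]
  ctr [ 0.4424 -0.0768  0.0595] corners [[0.4256, -0.1204], [0.4463, -0.0338], [0.4581, -0.0361], [0.4383, -0.123]]
green 926 [294.5 305.5] box [[289.0, 264.0], [300.0, 264.0], [300.0, 347.0], [289.0, 347.0]]
  ctr [ 0.4953 -0.081   0.0595] corners [[0.4912, -0.039], [0.5013, -0.039], [0.4996, -0.1261], [0.4887, -0.1261]]
orange 195 [295.5 387.5] box [[292.0, 370.0], [299.0, 370.0], [299.0, 405.0], [292.0, 405.0]]
  ctr [ 0.4941 -0.1733  0.0595] corners [[0.491, -0.1525], [0.4981, -0.1525], [0.4972, -0.1949], [0.4899, -0.1949]]
```

View pics/w2.png

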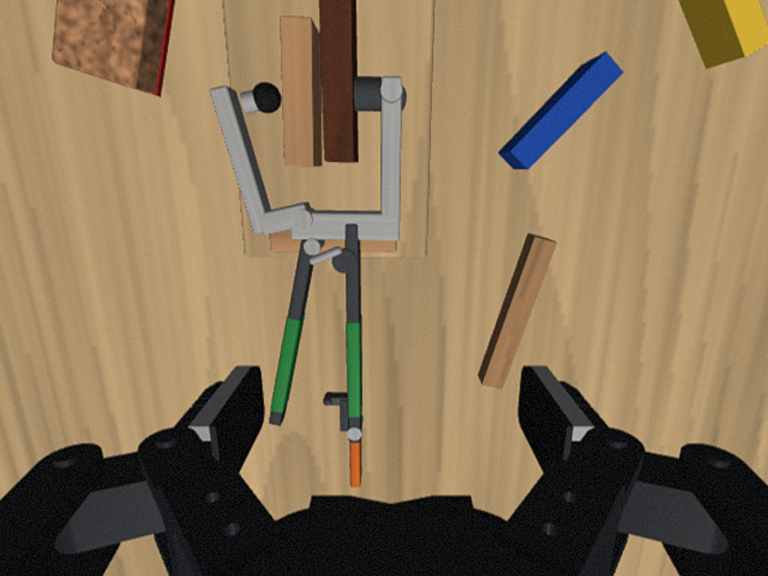

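The call was refused and nothing moved, so this view matches the first one. I'll retry with every field given in each row.

Call:
play_rows(deltas=[{"dx": 0.0,"dy": -0.03,"dz": 0.05,"ax": 0,"ay": 0,"az": 0,"grip": -1},{"dx": 0.02,"dy": -0.057,"dz": 0.09,"ax": 0,"ay": 0,"az": 0,"grip": -1},{"dx": 0.07,"dy": -0.057,"dz": 0.09,"ax": 0,"ay": 0,"az": 0,"grip": -1},{"dx": 0.11,"dy": -0.057,"dz": 0.09,"ax": 0,"ay": 0,"az": 0,"grip": -1},{"dx": 0.11,"dy": -0.057,"dz": 0.09,"ax": 0,"ay": 0,"az": 0,"grip": -1}], force=20)

```text
time_s: 0.98
ee_pos: [0.4665, -0.0899, 0.292]
tcp_rot: [-1.746, 1.565, 2.966]
wrist_force: [-0.0, 0.5, 0.9]
gripper_width: 0.997
```

```bash
python3 - <<'E'
from h import *
s=monitor.observe(); print(s["ee_pos"],Ro.from_euler('xyz',s["tcp_rot"]).as_matrix().round(3).tolist())
f=optics.grab_frame("wrist"); blobs(f,0.0595); crop(f,"w3",0,0,640,480,1.2)
E
```

```text
[ 0.46653462 -0.08992203  0.29204525] [[-0.006, 1.0, -0.0], [0.001, -0.0, -1.0], [-1.0, -0.006, -0.001]]
green 2474 [283.9 246.3] box [[260.0, 311.0], [289.0, 177.0], [307.0, 181.0], [279.0, 315.0]]
  ctr [ 0.4409 -0.0783  0.0595] corners [[0.4249, -0.1203], [0.4449, -0.0383], [0.4552, -0.0405], [0.4364, -0.123]]
green 2747 [373.6 252.1] box [[359.0, 320.0], [367.0, 183.0], [388.0, 184.0], [380.0, 321.0]]
  ctr [ 0.4935 -0.0817  0.0595] corners [[0.486, -0.1259], [0.4883, -0.0415], [0.5003, -0.0422], [0.4994, -0.1267]]
orange 451 [368.4 384.2] box [[361.0, 412.0], [364.0, 356.0], [376.0, 357.0], [373.0, 412.0]]
  ctr [ 0.4935 -0.1728  0.0595] corners [[0.4892, -0.1948], [0.4897, -0.1516], [0.4976, -0.152], [0.4975, -0.1952]]
```

View pics/w3.png

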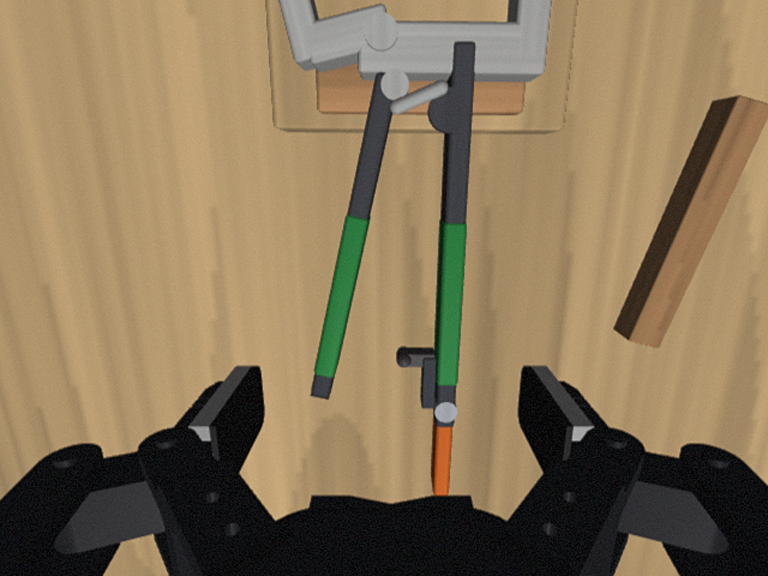

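The handles sit at about (345,290) and (452,300) in the 1.2x picture. In x their outsides run from 0.4325 to 0.500, so the open fingers at 0.466 straddle them evenly. Going down.

Call:
play_rows(deltas=[{"dx": 0.03,"dy": 0.0,"dz": 0,"ax": 0,"ay": 0,"az": 0,"grip": -1},{"dx": 0.06,"dy": 0.0,"dz": 0,"ax": 0,"ay": 0,"az": 0,"grip": -1},{"dx": 0.08,"dy": 0.001,"dz": 0,"ax": 0,"ay": 0,"az": 0,"grip": -1},{"dx": 0.094,"dy": 0.001,"dz": 0,"ax": 0,"ay": 0,"az": 0,"grip": -1},{"dx": 0.094,"dy": 0.001,"dz": 0,"ax": 0,"ay": 0,"az": 0,"grip": -1}], force=20)

```text
time_s: 1.65
ee_pos: [0.4686, -0.0899, 0.2007]
tcp_rot: [-1.732, 1.568, 2.981]
wrist_force: [1.0, 0.0, -0.5]
gripper_width: 1.004
```

```bash
python3 - <<'E'
from h import *
s=monitor.observe(); print(s["ee_pos"],s["wrist_force"],Ro.from_euler('xyz',s["tcp_rot"]).as_matrix().round(3).tolist())
f=optics.grab_frame("wrist"); crop(f,"w4",0,0,640,480,1.2)
f=optics.grab_frame("side"); crop(f,"s4",250,140,450,300,4)
E
```

```text
[ 0.46861039 -0.08986208  0.20069651] [ 0.96832004  0.00252729 -0.5276515 ] [[-0.003, 1.0, 0.0], [0.0, 0.0, -1.0], [-1.0, -0.003, -0.0]]
```

View pics/w4.png

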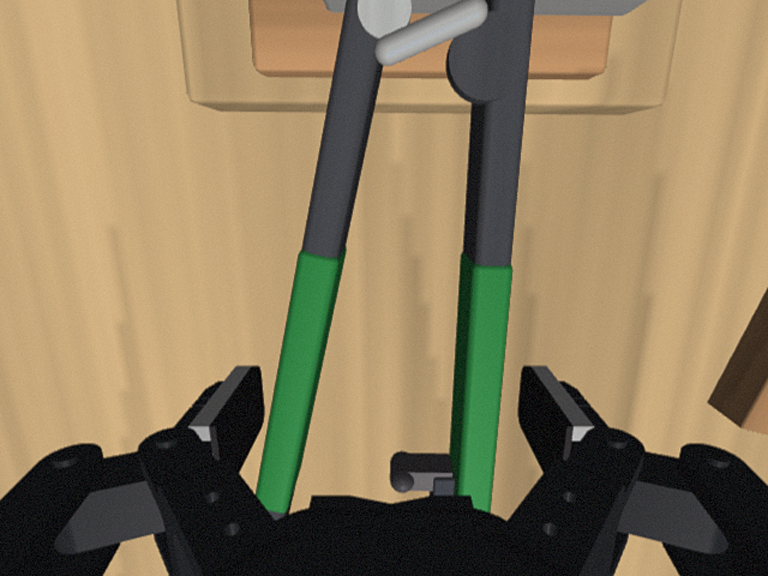

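View pics/s4.png

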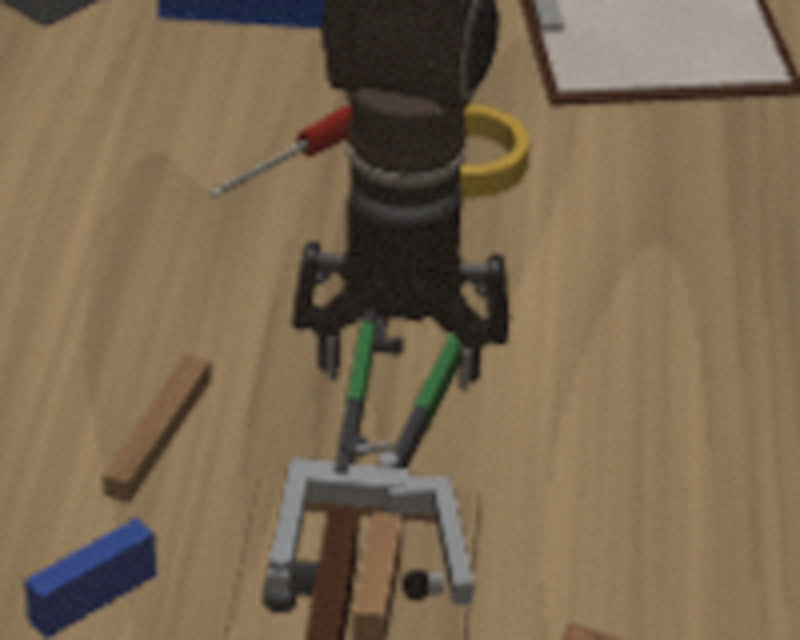

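The fingers stand either side of both sleeves (inner pads about (262,400) and (520,400)). I'll close gradually and follow the moving centre towards +x.

Call:
play_rows(deltas=[{"dx": 0.002,"dy": 0.0,"dz": 0,"ax": 0,"ay": 0,"az": 0,"grip": -0.8},{"dx": 0.002,"dy": 0.0,"dz": 0,"ax": 0,"ay": 0,"az": 0,"grip": -0.7},{"dx": 0.002,"dy": 0.001,"dz": 0,"ax": 0,"ay": 0,"az": 0,"grip": -0.6},{"dx": 0.002,"dy": 0.002,"dz": 0,"ax": 0,"ay": 0,"az": 0,"grip": -0.5},{"dx": 0.002,"dy": 0.003,"dz": 0,"ax": 0,"ay": 0,"az": 0,"grip": -0.42}], force=20)

```text
time_s: 2.38
ee_pos: [0.4721, -0.0901, 0.1997]
tcp_rot: [-1.219, 1.57, -2.79]
wrist_force: [-1.1, -0.0, 2.6]
gripper_width: 0.707
```

```bash
python3 - <<'E'
from h import *
s=monitor.observe(); print(s["ee_pos"],s["wrist_force"],s["gripper_width"]*85)
f=optics.grab_frame("wrist"); crop(f,"w5",0,0,640,480,1.2)
E
```

```text
[ 0.47212025 -0.09005443  0.19974259] [-1.12313159 -0.0377747   2.64552398] 60.12913235492052
```

View pics/w5.png

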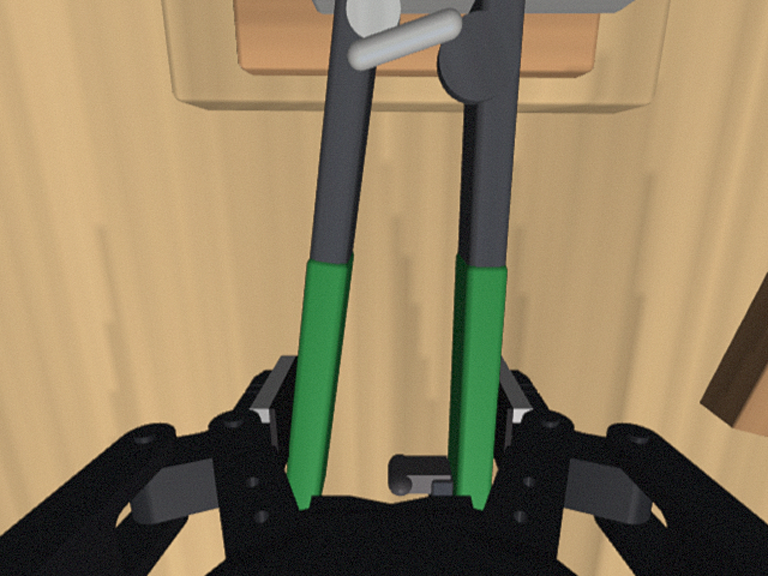

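Both sleeves are now in contact, around (290,440) and (490,440), the wrist is nearly unloaded and the handle has partly closed. Carrying on.

Call:
play_rows(deltas=[{"dx": 0.001,"dy": 0.001,"dz": 0,"ax": 0,"ay": 0,"az": 0,"grip": -0.36},{"dx": 0.001,"dy": 0.002,"dz": 0,"ax": 0,"ay": 0,"az": 0,"grip": -0.3},{"dx": 0.001,"dy": 0.003,"dz": 0,"ax": 0,"ay": 0,"az": 0,"grip": -0.25},{"dx": 0.001,"dy": 0.004,"dz": 0,"ax": 0,"ay": 0,"az": 0,"grip": -0.2},{"dx": 0.001,"dy": 0.0045,"dz": 0,"ax": 0,"ay": 0,"az": 0,"grip": -0.16}], force=20)

```text
time_s: 3.05
ee_pos: [0.4773, -0.0904, 0.2003]
tcp_rot: [0.814, 1.568, -0.757]
wrist_force: [-2.5, -3.2, 14.0]
gripper_width: 0.581
```

```bash
python3 - <<'E'
from h import *
s=monitor.observe(); print(s["ee_pos"],s["wrist_force"],s["gripper_width"]*85)
f=optics.grab_frame("wrist"); crop(f,"w6",0,0,640,480,1.2)
E
```

```text
[ 0.47733489 -0.09044144  0.2002848 ] [-2.47362288 -3.22615715 13.9956136 ] 49.409836843176116
```

View pics/w6.png

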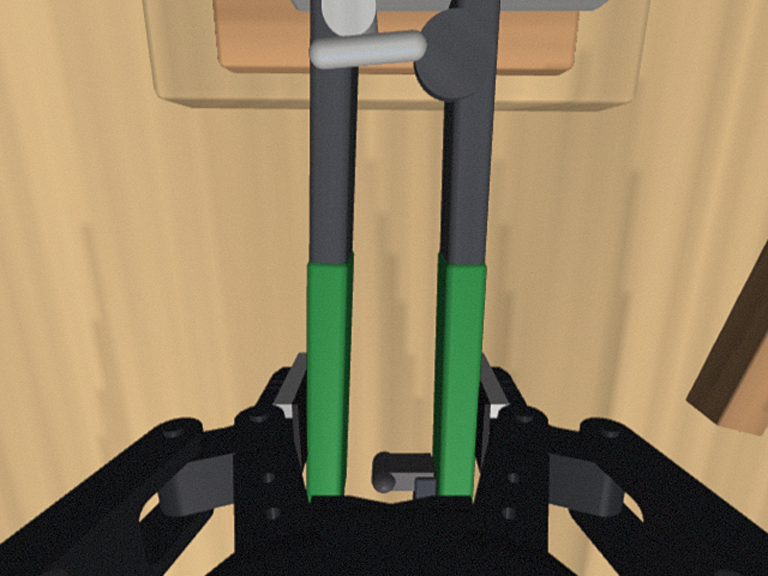

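Just short of centre: opening is 49 mm and the link at (370,48) is nearly level. The pads' forward swing pushes the arm up with 14 N, so I'll lift slightly while finishing the squeeze.

Call:
play_rows(deltas=[{"dx": -0.0015,"dy": 0.0005,"dz": 0,"ax": 0,"ay": 0,"az": 0,"grip": -0.14},{"dx": -0.0025,"dy": 0.001,"dz": 0,"ax": 0,"ay": 0,"az": 0,"grip": -0.1},{"dx": -0.003,"dy": 0.0015,"dz": 0,"ax": 0,"ay": 0,"az": 0,"grip": -0.07},{"dx": -0.0035,"dy": 0.002,"dz": 0,"ax": 0,"ay": 0,"az": 0,"grip": -0.04},{"dx": -0.0035,"dy": 0.002,"dz": 0,"ax": 0,"ay": 0,"az": 0,"grip": -0.02}], force=22)

```text
time_s: 3.72
ee_pos: [0.4796, -0.0904, 0.204]
tcp_rot: [1.022, 1.568, -0.549]
wrist_force: [1.2, 0.9, -0.4]
gripper_width: 0.508
```

```bash
python3 - <<'E'
from h import *
s=monitor.observe(); print(s["ee_pos"],s["wrist_force"],s["gripper_width"]*85)
f=optics.grab_frame("wrist"); crop(f,"w7",0,0,640,480,1.2)
E
```

```text
[ 0.47961187 -0.09035803  0.20402019] [ 1.15681747  0.92733156 -0.42614108] 43.21182302514648
```

View pics/w7.png

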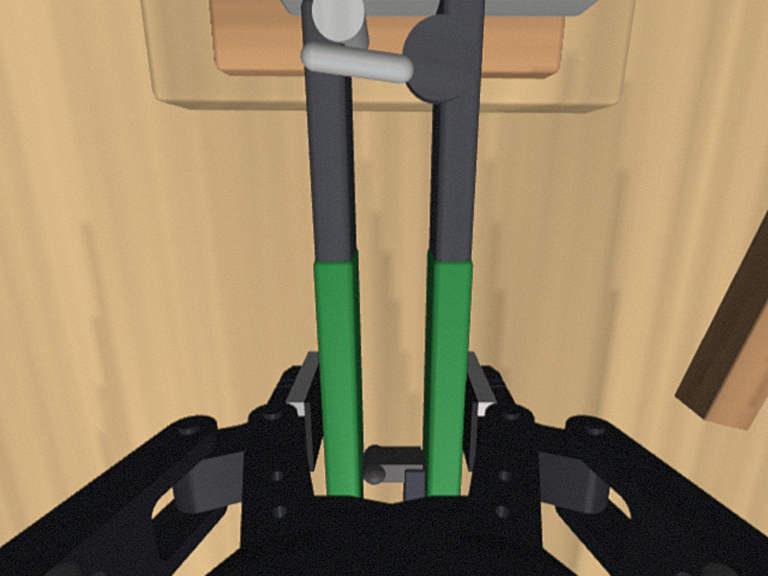

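It has snapped over centre: the handles are parallel and the link at (355,62) tilts past level. I'll open the fingers and rise.

Call:
play_rows(deltas=[{"dx": 0.0,"dy": 0.0,"dz": 0,"ax": 0,"ay": 0,"az": 0,"grip": -0.3},{"dx": 0.0,"dy": 0.0,"dz": 0,"ax": 0,"ay": 0,"az": 0,"grip": -0.7},{"dx": 0.0,"dy": 0.0,"dz": 0,"ax": 0,"ay": 0,"az": 0,"grip": -1},{"dx": -0.02,"dy": 0.0,"dz": 0,"ax": 0,"ay": 0,"az": 0,"grip": -1},{"dx": -0.07,"dy": 0.0,"dz": 0,"ax": 0,"ay": 0,"az": 0,"grip": -1}], force=20)

```text
time_s: 4.4
ee_pos: [0.4783, -0.0901, 0.2726]
tcp_rot: [-1.293, 1.568, -2.864]
wrist_force: [0.9, 0.1, 0.5]
gripper_width: 1.0
```

Call:
play_rows(deltas=[{"dx": -0.04,"dy": 0.0,"dz": 0,"ax": 0,"ay": 0,"az": 0,"grip": -1},{"dx": -0.08,"dy": 0.0,"dz": 0,"ax": 0,"ay": 0,"az": 0,"grip": -1},{"dx": -0.12,"dy": 0.0,"dz": 0,"ax": 0,"ay": 0,"az": 0,"grip": -1},{"dx": -0.12,"dy": 0.0,"dz": 0,"ax": 0,"ay": 0,"az": 0,"grip": -1},{"dx": -0.12,"dy": 0.0,"dz": 0,"ax": 0,"ay": 0,"az": 0,"grip": -1}], force=20)

```text
time_s: 5.03
ee_pos: [0.4785, -0.09, 0.3919]
tcp_rot: [-1.387, 1.567, -2.957]
wrist_force: [-0.3, 0.2, -1.5]
gripper_width: 1.004
```

```bash
python3 - <<'E'
from h import *
s=monitor.observe(); print(s["time_s"],s["ee_pos"],s["wrist_force"],Ro.from_euler('xyz',s["tcp_rot"]).as_matrix().round(3).tolist())
f=optics.grab_frame("wrist"); blobs(f,0.0595); crop(f,"w8",0,0,640,480,1.2)
E
```

```text
5.025 [ 0.47852797 -0.08997869  0.39187631] [-0.31122181  0.15858541 -1.51525625] [[-0.003, 1.0, -0.0], [-0.001, -0.0, -1.0], [-1.0, -0.003, 0.001]]
green 1164 [311.2 218.1] box [[304.0, 170.0], [316.0, 170.0], [319.0, 266.0], [306.0, 266.0]]
  ctr [ 0.4653 -0.0833  0.0595] corners [[0.4597, -0.0432], [0.4698, -0.043], [0.4714, -0.1267], [0.4605, -0.127]]
green 1203 [348.5 218. ] box [[341.0, 266.0], [343.0, 170.0], [356.0, 170.0], [354.0, 266.0]]
  ctr [ 0.4972 -0.0832  0.0595] corners [[0.4917, -0.1266], [0.4919, -0.0428], [0.5023, -0.043], [0.5028, -0.1268]]
orange 313 [347. 314.] box [[343.0, 335.0], [343.0, 293.0], [351.0, 293.0], [351.0, 335.0]]
  ctr [ 0.4974 -0.1737  0.0595] corners [[0.494, -0.1955], [0.4934, -0.1526], [0.5007, -0.1526], [0.5016, -0.1955]]
```

View pics/w8.png

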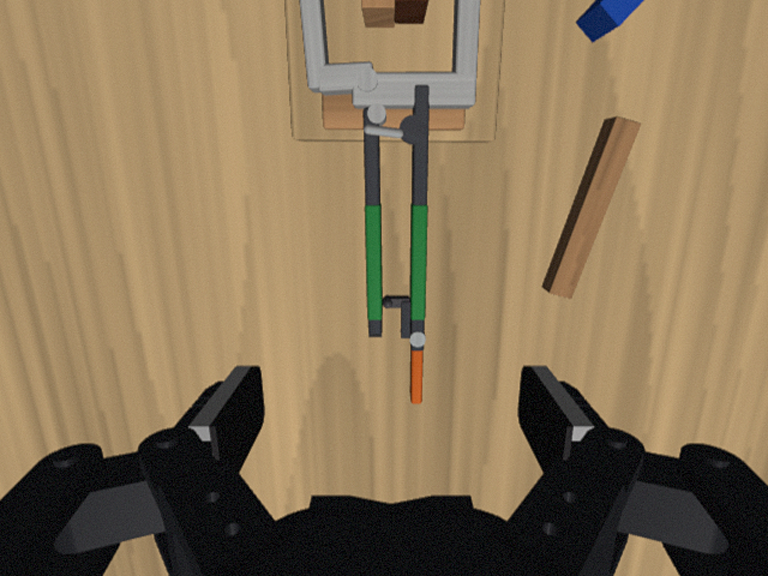

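Locked and untouched, with a 32 mm spacing. During the hold I'll move over the jaws to check the strip.

Call:
play_rows(deltas=[{"dx": 0.0,"dy": 0.0,"dz": -0.05,"ax": 0,"ay": 0,"az": 0,"grip": -1},{"dx": 0.0,"dy": 0.0,"dz": -0.1,"ax": 0,"ay": 0,"az": 0,"grip": -1},{"dx": 0.0,"dy": 0.0,"dz": -0.13,"ax": 0,"ay": 0,"az": 0,"grip": -1},{"dx": 0.0,"dy": 0.0,"dz": -0.13,"ax": 0,"ay": 0,"az": 0,"grip": -1},{"dx": 0.0,"dy": 0.0,"dz": -0.13,"ax": 0,"ay": 0,"az": 0,"grip": -1}])

```text
time_s: 5.7
ee_pos: [0.4782, 0.0398, 0.3903]
tcp_rot: [-1.428, 1.565, -2.998]
wrist_force: [0.0, 0.3, -0.4]
gripper_width: 0.998
```

```bash
python3 - <<'E'
from h import *
s=monitor.observe(); print(s["time_s"],s["ee_pos"])
f=optics.grab_frame("wrist"); crop(f,"w9",200,20,440,240,3)
E
```

```text
5.7 [0.47822151 0.03980305 0.39030813]
```

View pics/w9.png

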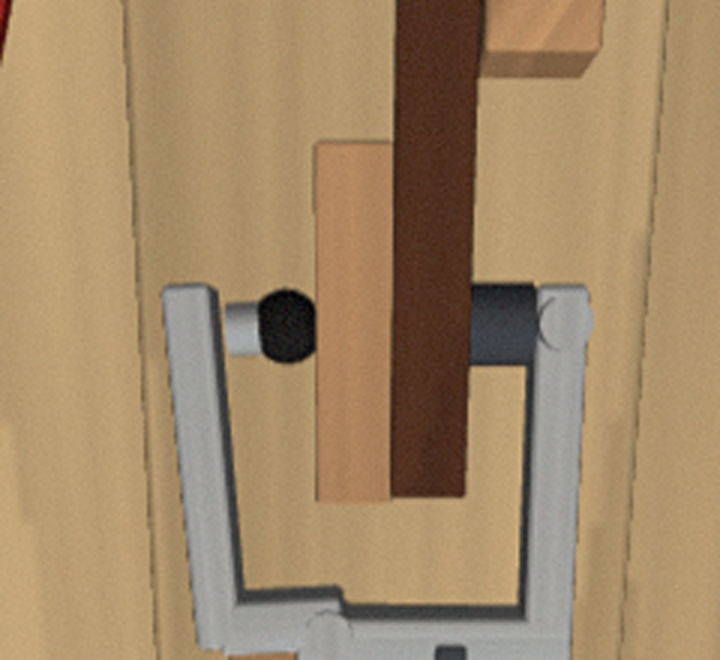

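Strip (355,320) lies flush against the dark board (430,250) with no gap, and the pad presses on it. Now I'll go to the lever with the fingers shut, on its moving-handle side.

Call:
play_rows(deltas=[{"dx": 0.0,"dy": -0.003,"dz": 0.05,"ax": 0,"ay": 0,"az": 0,"grip": 0},{"dx": 0.0,"dy": -0.006,"dz": 0.1,"ax": 0,"ay": 0,"az": 0,"grip": 1},{"dx": 0.0,"dy": -0.013,"dz": 0.16,"ax": 0,"ay": 0,"az": 0,"grip": 1},{"dx": 0.0,"dy": -0.013,"dz": 0.21,"ax": 0,"ay": 0,"az": 0,"grip": 1},{"dx": 0.0,"dy": -0.013,"dz": 0.228,"ax": 0,"ay": 0,"az": 0,"grip": 1}])

```text
time_s: 6.38
ee_pos: [0.4644, -0.1918, 0.3904]
tcp_rot: [-1.432, 1.564, -3.008]
wrist_force: [0.2, 0.3, -0.8]
gripper_width: 0.001
```

Call:
play_rows(deltas=[{"dx": 0.03,"dy": 0,"dz": 0,"ax": 0,"ay": 0,"az": 0,"grip": 1},{"dx": 0.06,"dy": 0,"dz": 0,"ax": 0,"ay": 0,"az": 0,"grip": 1},{"dx": 0.09,"dy": 0,"dz": 0,"ax": 0,"ay": 0,"az": 0,"grip": 1},{"dx": 0.11,"dy": 0,"dz": 0,"ax": 0,"ay": 0,"az": 0,"grip": 1},{"dx": 0.11,"dy": 0,"dz": 0,"ax": 0,"ay": 0,"az": 0,"grip": 1}])

```text
time_s: 7.0
ee_pos: [0.4629, -0.1916, 0.2789]
tcp_rot: [-1.641, 1.561, 3.066]
wrist_force: [0.7, 0.1, 0.6]
gripper_width: 0.005
```

```bash
python3 - <<'E'
from h import *
s=monitor.observe(); print(s["time_s"],s["ee_pos"],s["wrist_force"],Ro.from_euler('xyz',s["tcp_rot"]).as_matrix().round(3).tolist())
f=optics.grab_frame("wrist"); blobs(f,0.0595); crop(f,"w10",0,0,640,480,1.2)
f=optics.grab_frame("scene"); crop(f,"c10",180,170,400,330,3.5)
f=optics.grab_frame("side"); crop(f,"s10",250,140,450,300,4)
E
```

```text
7.0 [ 0.46286403 -0.19161341  0.27886543] [0.7408662  0.08564178 0.6457462 ] [[-0.01, 1.0, -0.006], [0.001, -0.006, -1.0], [-1.0, -0.01, -0.001]]
green 3293 [332.6  76.9] box [[321.0, 0.0], [343.0, -0.0], [344.0, 154.0], [322.0, 154.0]]
  ctr [ 0.4649 -0.0912  0.0595] corners [[0.4596, -0.059], [0.4696, -0.059], [0.4708, -0.1272], [0.4596, -0.1272]]
green 4029 [396.6  76.3] box [[378.0, 153.0], [387.0, -2.0], [415.0, 0.0], [407.0, 154.0]]
  ctr [ 0.4956 -0.0912  0.0595] corners [[0.4881, -0.1266], [0.4895, -0.0587], [0.5024, -0.0594], [0.5024, -0.1275]]
orange 1096 [391.8 241.4] box [[383.0, 280.0], [386.0, 202.0], [401.0, 203.0], [398.0, 281.0]]
  ctr [ 0.497  -0.1735  0.0595] corners [[0.4929, -0.1959], [0.493, -0.1521], [0.501, -0.1525], [0.5013, -0.1963]]
```

View pics/w10.png

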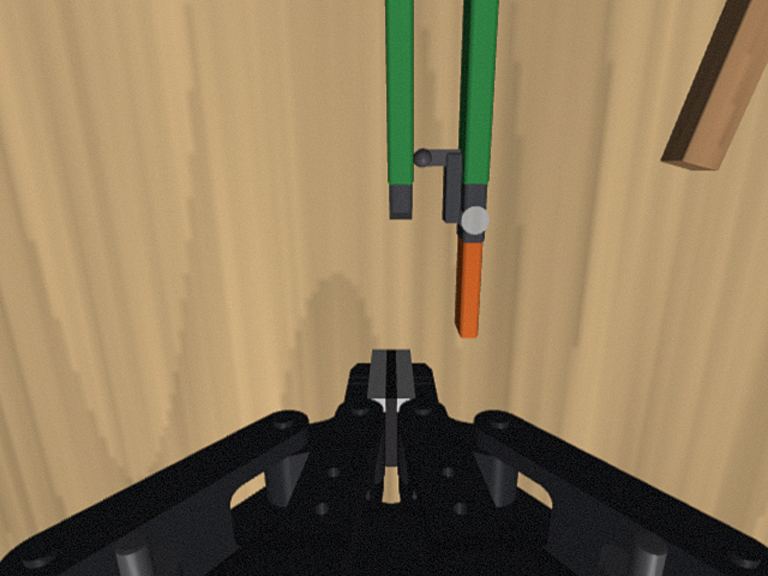

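View pics/c10.png

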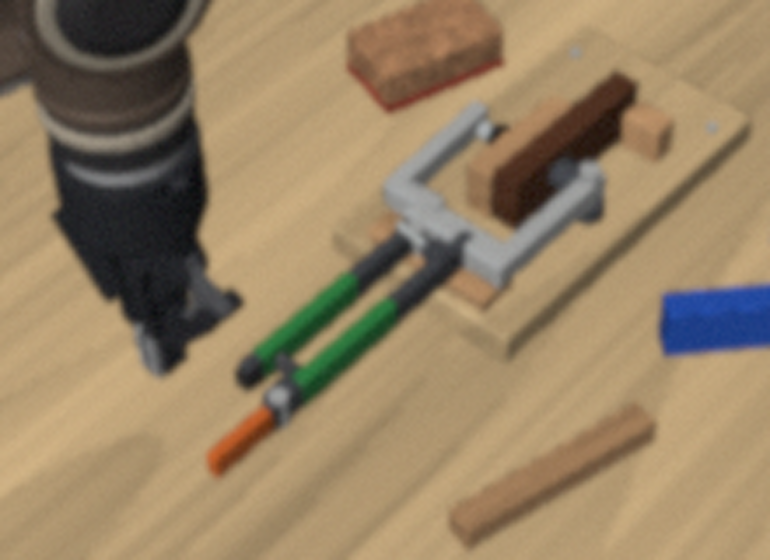

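Shut fingers sit at about (391,370) in the picture, left of the lever at (470,290) and clear of the handles. Going down beside it.

Call:
play_rows(deltas=[{"dx": 0.02,"dy": 0,"dz": -0.003,"ax": 0,"ay": 0,"az": 0,"grip": 1},{"dx": 0.04,"dy": 0,"dz": -0.005,"ax": 0,"ay": 0,"az": 0,"grip": 1},{"dx": 0.06,"dy": 0,"dz": -0.005,"ax": 0,"ay": 0,"az": 0,"grip": 1},{"dx": 0.072,"dy": 0,"dz": -0.005,"ax": 0,"ay": 0,"az": 0,"grip": 1},{"dx": 0.072,"dy": 0,"dz": -0.005,"ax": 0,"ay": 0,"az": 0,"grip": 1}])

```text
time_s: 7.78
ee_pos: [0.4636, -0.1871, 0.2094]
tcp_rot: [-1.387, 1.565, -2.964]
wrist_force: [0.5, 0.2, 0.5]
gripper_width: -0.002
```

```bash
python3 - <<'E'
from h import *
s=monitor.observe(); print(s["time_s"],s["ee_pos"],s["wrist_force"],Ro.from_euler('xyz',s["tcp_rot"]).as_matrix().round(3).tolist())
f=optics.grab_frame("wrist"); crop(f,"w11",0,0,640,480,1.2)
f=optics.grab_frame("scene"); crop(f,"c11",180,170,400,330,3.5)
E
```

```text
7.775 [ 0.46357044 -0.18708375  0.20937459] [0.46840847 0.17697674 0.48154564] [[-0.006, 1.0, -0.006], [-0.001, -0.006, -1.0], [-1.0, -0.006, 0.001]]
```

View pics/w11.png

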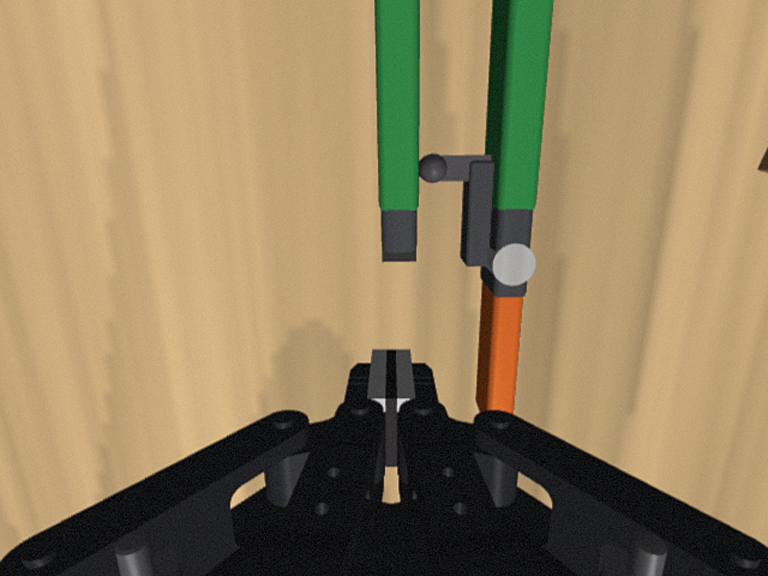

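View pics/c11.png

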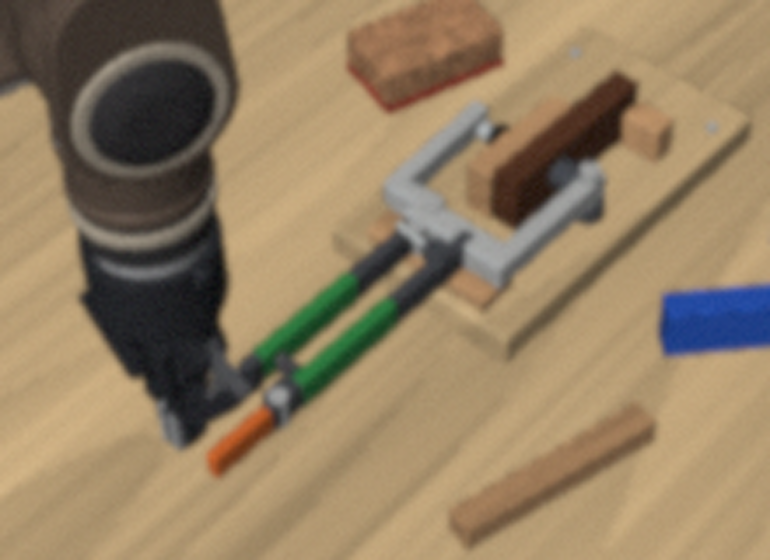

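Beside the lever, no contact, and the pliers are still locked after more than 3 s untouched. Now I'll push gently towards +x.

Call:
play_rows(deltas=[{"dx": 0,"dy": 0.006,"dz": 0,"ax": 0,"ay": 0,"az": 0,"grip": 1},{"dx": 0,"dy": 0.012,"dz": 0,"ax": 0,"ay": 0,"az": 0,"grip": 1},{"dx": 0,"dy": 0.017,"dz": 0,"ax": 0,"ay": 0,"az": 0,"grip": 1},{"dx": 0,"dy": 0.021,"dz": 0,"ax": 0,"ay": 0,"az": 0,"grip": 1},{"dx": 0,"dy": 0.025,"dz": 0,"ax": 0,"ay": 0,"az": 0,"grip": 1}])

```text
time_s: 8.5
ee_pos: [0.4887, -0.1877, 0.2102]
tcp_rot: [-1.096, 1.565, -2.673]
wrist_force: [-4.1, -3.4, 2.8]
gripper_width: -0.002
```

Call:
play_rows(deltas=[{"dx": 0,"dy": 0.002,"dz": 0,"ax": 0,"ay": 0,"az": 0,"grip": 1},{"dx": 0,"dy": 0.004,"dz": 0,"ax": 0,"ay": 0,"az": 0,"grip": 1},{"dx": 0,"dy": 0.006,"dz": 0,"ax": 0,"ay": 0,"az": 0,"grip": 1},{"dx": 0,"dy": 0.008,"dz": 0,"ax": 0,"ay": 0,"az": 0,"grip": 1},{"dx": 0,"dy": 0.01,"dz": 0,"ax": 0,"ay": 0,"az": 0,"grip": 1}])

```text
time_s: 9.12
ee_pos: [0.4983, -0.188, 0.2101]
tcp_rot: [-1.039, 1.563, -2.617]
wrist_force: [-6.8, -2.9, 4.7]
gripper_width: 0.002
```

```bash
python3 - <<'E'
from h import *
s=monitor.observe(); print(s["time_s"],s["ee_pos"],s["wrist_force"])
f=optics.grab_frame("wrist"); crop(f,"w12",0,0,640,480,1.2)
E
```

```text
9.125 [ 0.49834941 -0.18801996  0.21011143] [-6.78882257 -2.87925479  4.74852305]
```

View pics/w12.png

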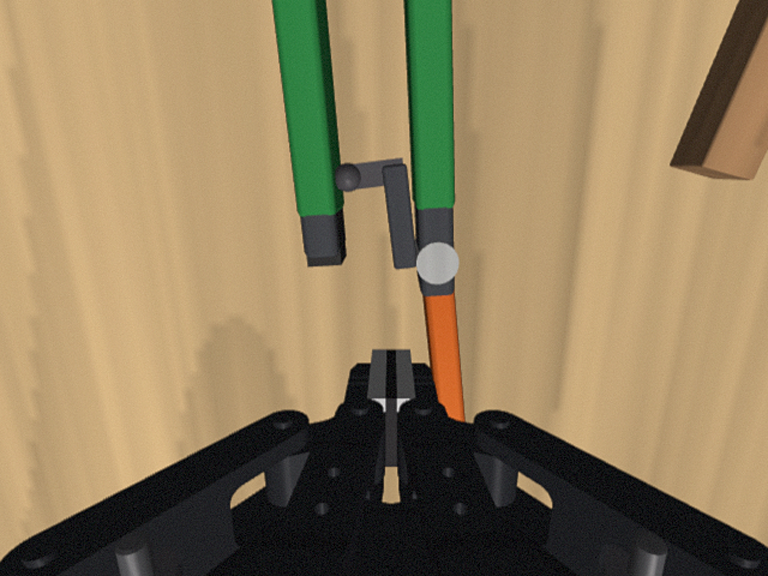

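The lever at (445,350) has swung and its arm touches the moving handle, which is still locked. The push is about 7 N, so I'll continue gently.

Call:
play_rows(deltas=[{"dx": 0,"dy": 0.002,"dz": 0,"ax": 0,"ay": 0,"az": 0,"grip": 1},{"dx": 0,"dy": 0.004,"dz": 0,"ax": 0,"ay": 0,"az": 0,"grip": 1},{"dx": 0,"dy": 0.006,"dz": 0,"ax": 0,"ay": 0,"az": 0,"grip": 1},{"dx": 0,"dy": 0.008,"dz": 0,"ax": 0,"ay": 0,"az": 0,"grip": 1},{"dx": 0,"dy": 0.01,"dz": 0,"ax": 0,"ay": 0,"az": 0,"grip": 1}])

```text
time_s: 9.8
ee_pos: [0.5087, -0.1879, 0.2099]
tcp_rot: [-1.081, 1.563, -2.658]
wrist_force: [-1.3, 0.4, -0.2]
gripper_width: -0.006
```

```bash
python3 - <<'E'
from h import *
s=monitor.observe(); print(s["time_s"],s["ee_pos"],s["wrist_force"])
f=optics.grab_frame("wrist"); crop(f,"w13",0,0,640,480,1.2)
E
```

```text
9.8 [ 0.50873179 -0.18794839  0.2098699 ] [-1.2640637   0.37754354 -0.16096867]
```

View pics/w13.png

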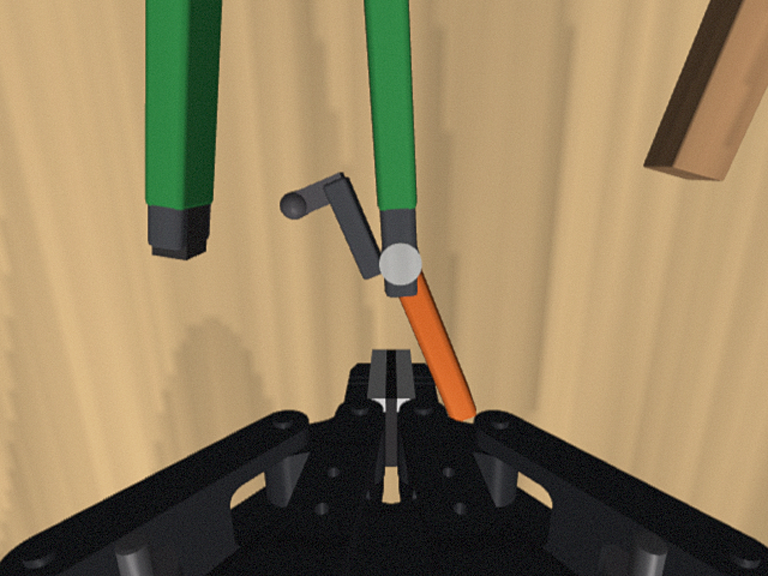

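The pliers have sprung open: the moving handle is now at (180,150), well away. I'll back off slowly towards −x and then rise.

Call:
play_rows(deltas=[{"dx": 0,"dy": -0.008,"dz": 0,"ax": 0,"ay": 0,"az": 0,"grip": 1},{"dx": 0,"dy": -0.018,"dz": 0,"ax": 0,"ay": 0,"az": 0,"grip": 1},{"dx": 0,"dy": -0.03,"dz": 0.003,"ax": 0,"ay": 0,"az": 0,"grip": 1},{"dx": 0,"dy": -0.042,"dz": 0.005,"ax": 0,"ay": 0,"az": 0,"grip": 1},{"dx": 0,"dy": -0.042,"dz": 0.005,"ax": 0,"ay": 0,"az": 0,"grip": 1}])

```text
time_s: 10.48
ee_pos: [0.4658, -0.1929, 0.2103]
tcp_rot: [-1.063, 1.563, -2.641]
wrist_force: [0.6, 0.5, -0.2]
gripper_width: 0.0
```

Call:
play_rows(deltas=[{"dx": -0.04,"dy": 0,"dz": 0,"ax": 0,"ay": 0,"az": 0,"grip": 1},{"dx": -0.09,"dy": 0,"dz": 0,"ax": 0,"ay": 0,"az": 0,"grip": 1},{"dx": -0.14,"dy": 0,"dz": 0,"ax": 0,"ay": 0,"az": 0,"grip": 1},{"dx": -0.18,"dy": 0,"dz": -0.04,"ax": 0,"ay": 0,"az": 0,"grip": 1},{"dx": -0.18,"dy": 0.0,"dz": -0.1,"ax": 0,"ay": 0,"az": 0,"grip": 1}])

```text
time_s: 11.1
ee_pos: [0.4687, -0.0922, 0.3936]
tcp_rot: [0.063, 1.566, -1.518]
wrist_force: [1.1, 0.1, -0.4]
gripper_width: -0.003
```

Call:
play_rows(deltas=[{"dx": 0,"dy": 0,"dz": -0.05,"ax": 0,"ay": 0,"az": 0,"grip": 1},{"dx": 0,"dy": 0.01,"dz": -0.1,"ax": 0,"ay": 0,"az": 0,"grip": 1},{"dx": 0,"dy": 0.01,"dz": -0.13,"ax": 0,"ay": 0,"az": 0,"grip": 1},{"dx": 0,"dy": 0.01,"dz": -0.13,"ax": 0,"ay": 0,"az": 0,"grip": 1},{"dx": 0,"dy": 0.01,"dz": -0.13,"ax": 0,"ay": 0,"az": 0,"grip": 1}])

```text
time_s: 11.72
ee_pos: [0.4801, 0.0374, 0.393]
tcp_rot: [0.103, 1.566, -1.478]
wrist_force: [-0.4, 0.3, 0.6]
gripper_width: 0.0
```

```bash
python3 - <<'E'
from h import *
s=monitor.observe(); print(s["time_s"],s["ee_pos"],s["wrist_force"])
f=optics.grab_frame("wrist"); blobs(f,.0595); crop(f,"w14",0,0,640,480,1.2); crop(f,"w14z",200,20,440,240,3)
f=optics.grab_frame("scene"); crop(f,"c14",0,0,640,480,1.2)
E
```

```text
11.725 [0.4801436  0.03740104 0.39300655] [-0.35606228  0.33228791  0.63704597]
```

View pics/w14.png

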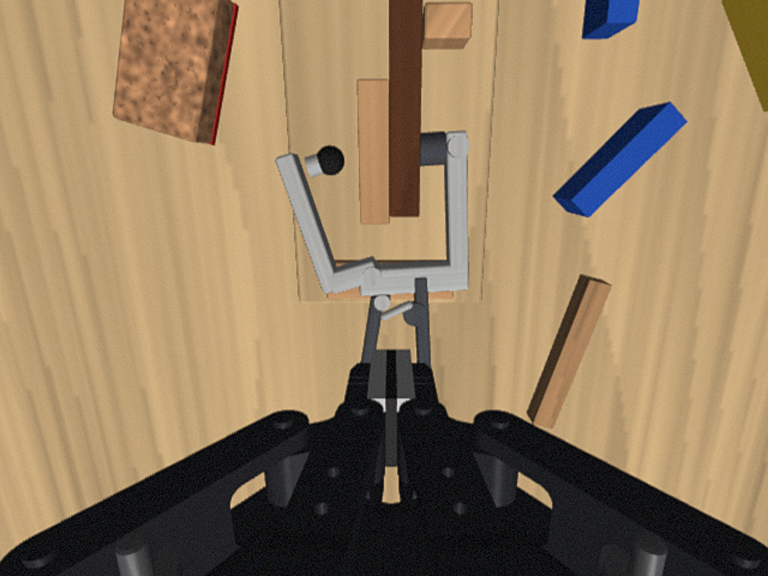

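View pics/w14z.png

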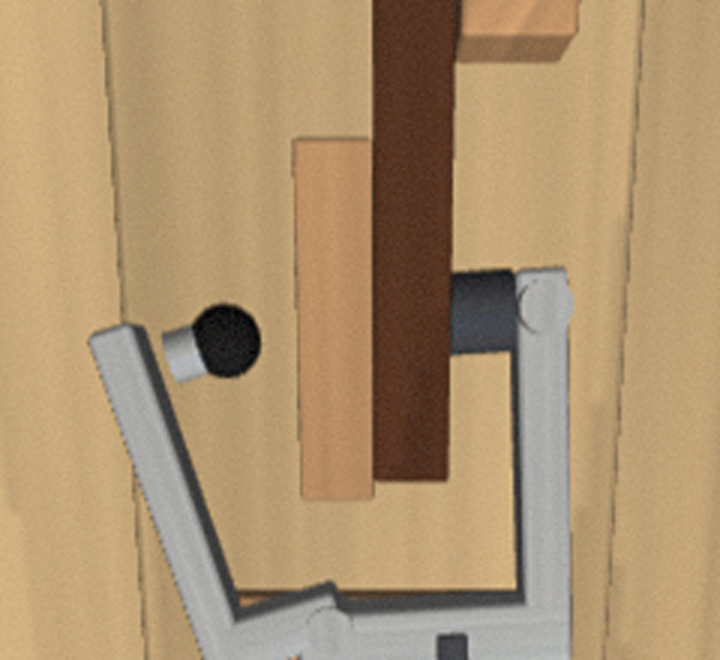

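View pics/c14.png

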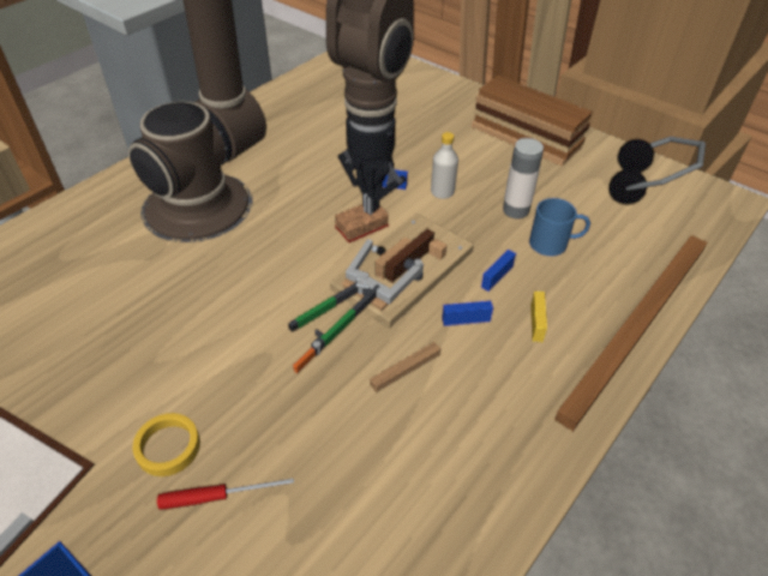

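Pliers open, strip against the board. I'll measure its squareness and offset more exactly, and check the lever, before handing in.

```bash
python3 - <<'E'
from h import *
f=optics.grab_frame("wrist"); g=f["pixels"].astype(float)
import sys
# row-wise edges in crop coords -> full px: u=200+x/3, v=20+y/3
def edge(rows,u0,u1,ch,sign):
    out=[]
    for v in rows:
        r=cv2.GaussianBlur(g[v-1:v+2,:,:],(3,3),0)[1,u0:u1,ch]; d=np.diff(r)*sign; i=int(d.argmax())
        a=d[max(i-1,0):i+2]; off=0
        if len(a)==3 and (a[0]-2*a[1]+a[2])!=0: off=.5*(a[0]-a[2])/(a[0]-2*a[1]+a[2])
        out.append((u0+i+.5+off,v))
    return np.array(out)
def line(e,z):
    P=np.array([ray(f,u,v,z)[:2] for u,v in e]); 
    for _ in range(3):
        c=np.polyfit(P[:,1],P[:,0],1); r=P[:,0]-np.polyval(c,P[:,1]); P=P[abs(r)<max(2*r.std(),3e-4)]
    return c, r.std(), np.polyval(c,[P[0,1],P[-1,1]]),P[[0,-1],1]
rows=range(70,182,3)
print("strip/board edge",line(edge(rows,316,333,0,-1),.065))
print("board right edge",line(edge(range(72,105,3),344,358,0,1),.065))
print("board left, above strip",line(edge(range(10,60,3),316,333,0,-1),.065))
print("strip left",line(edge(rows,290,308,2,-1),.065), line(edge(rows,290,308,2,1),.065))
print("plate L/R",line(edge(range(30,200,4),228,250,0,-1),.025),line(edge(range(30,200,4),395,420,0,-1),.025))
E
```

```text
strip/board edge (array([0.01214897, 0.47827211]), np.float64(2.5687689281336228e-05), array([0.48017537, 0.47920021]), array([0.15665987, 0.07639319]))
board right edge (array([0.00199794, 0.50025192]), np.float64(4.946690540871551e-05), array([0.5005617 , 0.50051959]), array([0.15505276, 0.13397483]))
board left, above strip (array([0.00119411, 0.48025799]), np.float64(6.580256043649064e-05), array([0.48049212, 0.48045479]), array([0.19607141, 0.16481092]))
strip left (array([0.00524645, 0.45901995]), np.float64(0.0001695799650283198), array([0.45984308, 0.45940923]), array([0.15689362, 0.07419876])) (array([0.00509138, 0.46089186]), np.float64(0.0001572145266120375), array([0.46169056, 0.46126952]), array([0.15687393, 0.07417708]))
plate L/R (array([0.01141231, 0.40355416]), np.float64(0.00036666186161616053), array([0.40577116, 0.40417508]), array([0.19426432, 0.05440767])) (array([0.00827615, 0.55197166]), np.float64(0.0001481644919069725), array([0.5535654, 0.5524077]), array([0.1925709 , 0.05268716]))
```

Call:
play_rows(deltas=[{"dx": 0,"dy": 0,"dz": 0.02,"ax": 0,"ay": 0,"az": 0,"grip": -0.5},{"dx": 0,"dy": 0,"dz": 0.04,"ax": 0,"ay": 0,"az": 0,"grip": -1},{"dx": 0,"dy": 0,"dz": 0.06,"ax": 0,"ay": 0,"az": 0,"grip": -1},{"dx": 0,"dy": 0,"dz": 0.06,"ax": 0,"ay": 0,"az": 0,"grip": -1},{"dx": 0,"dy": 0,"dz": 0.06,"ax": 0,"ay": 0,"az": 0,"grip": -1}])

```text
time_s: 12.5
ee_pos: [0.4793, -0.0236, 0.3933]
tcp_rot: [0.11, 1.566, -1.474]
wrist_force: [0.3, 0.5, 0.1]
gripper_width: 0.996
```

```bash
python3 - <<'E'
from h import *
s=monitor.observe(); print(s["time_s"],s["ee_pos"])
f=optics.grab_frame("wrist"); blobs(f,.0595); crop(f,"w15",0,0,640,480,1.2);crop(f,"w15z",270,0,380,190,4)
E
```

```text
12.5 [ 0.47932949 -0.0235682   0.39333872]
green 947 [297.2 289.4] box [[285.0, 331.0], [298.0, 246.0], [309.0, 248.0], [297.0, 332.0]]
  ctr [ 0.4531 -0.0844  0.0595] corners [[0.4402, -0.1263], [0.455, -0.0437], [0.465, -0.0454], [0.451, -0.1283]]
green 1008 [356.9 288.5] box [[349.0, 246.0], [361.0, 245.0], [365.0, 331.0], [353.0, 331.0]]
  ctr [ 0.5074 -0.0843  0.0595] corners [[0.4999, -0.0438], [0.5106, -0.0435], [0.5154, -0.1278], [0.5039, -0.1282]]
orange 215 [360.7 373.4] box [[356.0, 355.0], [364.0, 355.0], [366.0, 392.0], [358.0, 392.0]]
  ctr [ 0.5122 -0.1745  0.0595] corners [[0.5071, -0.1537], [0.515, -0.1534], [0.5174, -0.1961], [0.5093, -0.1964]]
```

View pics/w15.png

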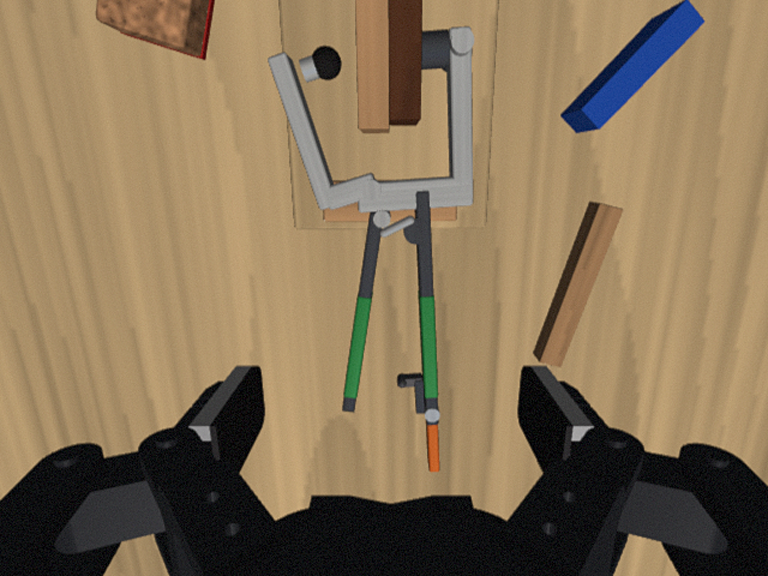

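Handle spacing is back to 54 mm (open) and the lever is in line with the fixed handle. The strip's slope matches the jig's within 0.01 rad, its gap to the board is at most 1 mm, and it sits about 5 mm off along the board. The arm is clear, so I'll hand in.

```bash
python3 -c "
from workcell import arm
print(arm.finish_job())"
```

```text
the job is handed in; nothing more can be done
None
```

The strip was pressed flat against the dark board, the pliers were released and let go, and the job was handed in at about 12.5 s of the 58 s. The hand-in reported no verdict.

**Clamping:** I squeezed the green handles with 20–22 N of grip, following their centre as they closed, until they snapped over centre. The locked spacing measured 32 mm. I then let go for more than 3 s, and a view over the jaws showed the strip flush.

**Releasing:** I pushed the orange lever tail to jig −y with the shut fingers. The force was about 7–9 N, and the pliers sprang open.

**Last checks before handing in:**
- **Pliers:** the handle spacing was back to 54 mm, which is fully open.
- **Lever:** it was back in line with the fixed handle.
- **Strip:** it was within about 1 mm of the board and square to about 0.01 rad. It sat about 5 mm from joint_line along the board, inside the 20 mm allowed.
- **Bystanders:** by eye in the scene picture, none had moved.
- **Arm:** it was high and clear of everything.

**What went wrong:**
- The first move call was refused because I left out fields. Nothing moved.
- While squeezing, the wrist force briefly rose to 14 N upwards. I relieved it by lifting slightly.
- After release, the pliers rested rocked slightly to −y within their play.

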